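# Clamp the key and hold the sprung cutter arm at its stop

### The arm

A 6-joint arm with a two-finger parallel gripper is mounted at the origin on a cart in front of the work surface, level with it; the furniture and walls round the work are solid. World frame = base frame: x ahead of the robot, y to its left, z up, the work surface at z = 0. Lengths are in m, angles in degrees, forces in N, time in s.
With the tool pointing down it reaches from about 0.375 to 0.925 m from the base axis. Payload 5.7 kg.
Tool frame: the origin (TCP) lies at the very end of the fingers, on their centre line; the grasp point (between the pads) lies robot.tcp_to_grasp behind it (robot.tcp_to_grasp is the distance from the TCP to the grasp point, in m); z points along the fingers, y is the line along which they close (so a half turn about z gives the same grasp; the last joint's range is limited). The gripper opens to 88 mm and grips with 3 to 60 N. Pads are 20 mm wide; open, the fingers measure 115 mm over their backs; the gripper's body (75 mm by 178 mm) begins 61 mm behind the grasp point.
Start: joints at [70.124, 20.558, 86.54, -0, 72.909, -6.595], TCP at [0.138, 0.584, 0.203] pointing down, gripper open.
Joint ranges: [-170.27, 170.27], [-57.76, 135], [12.27, 136.19], [-55.21, 235.2], [11.17, 155.16], [-170.74, 170.74]. Speed limits (degrees/s): [136.94, 136.94, 180, 180, 180, 180].

### API

Orientations are given as a 3x3 rotation matrix whose columns are the frame's x, y, z axes.
In Python, from cell import status, viewer, robot, models gives the robot as it stands. The module is installed in compiled form; this text tells all that it offers.
- The arm moves only by the tool apply_moves, never from a script. Its argument "motion" is a list of rows, each a list of 4 numbers: the shift along the world's x, y, z in mm, then the turn about the world's z in rad. In form: [[x, y, z, roll], ...]. A call has 1 to 20 rows; each row is the pose to reach, as a shift and turn from the pose commanded when the call began; what a row does not reach only later rows make up. A row lasts 1/12 s, in which the tool goes at most 41.7 mm and 7.16 degrees, less where a joint would pass 70% of its speed; a pose out of reach is approached as far as the arm can. A call with a gripper value outside its range is refused whole. "gripper" is the opening, from 0 (shut) to 1 (fully open), set as the call begins (left out, the last holds). The fingers move at their own pace and stop on an object; "squeeze" is the grip in N (left out, the last holds). Time passes only in rows, so rows that repeat a pose let the fingers close. It gives the time, the measured TCP pose, the force, the opening and the grip force at its end, in the units of the state.
- status.sense(): the state, without advancing time (a new reading comes with each control period).
- viewer.snapshot(name): name is "side" or "top"; returns (picture, depth): 480x640x3 uint8, red, green, blue; 480x640 float32, m along the optical axis (not along the pixel's ray), 0 where there is no reading.
- viewer.get_calibration(name): a dict with "mtx" (3x3 intrinsics, pixels), "pose" (4x4, takes a point from camera to world coordinates). Camera axes: x right, y up, looking along -z (the intrinsics and any distortion apply to the point x, -y, -z); pixel columns grow to the right and rows downward; lengths in m; the calibration is good to about 2 mm. A picture is of the moment at which its call begins. get_calibration takes no time and is no camera call.
- robot.sign_off(): hands the job in; it is judged then, once.
Trained networks look in the newest picture that a camera, given by its name, has taken for a name from the list of things; names that differ only in an ending like _2 or _b are one class to them, and where a whole thing is asked for, a point or a joint stands for the part that bears it (a point fixed in the world has none). Each returns a list of dicts, best first, with "confidence" (0 to 1); they miss things now and then, are a little off and sometimes report something else, mostly with a low value. They report only what shows in the picture. A call takes as long as a camera call.
- models.recognise(camera, target): "centre" ([x, y, z] in m, in world coordinates, good to about 4 mm: the middle of the surface that is visible of it).
- models.pinpoint(camera, target): "centre" ([x, y, z] in m, in world coordinates, good to about 4 mm: a listed point, or the origin of a listed thing).
The state is a dict: "clock": time; "joint_pos": joint angles; "qd": joint speeds; "effort": joint torques, N m; "tcp_pos": TCP position; "orientation": TCP orientation; "contact_force": force on the tool from outside, world axes, zero at the start; "ft_torque": the same for the moment, N m; "width": finger opening in m; "gripper_force": force on a finger pad.
Only numpy, scipy, OpenCV 4.12 (cv2) and the standard library are available. Lean on these libraries where they do the work, as an engineer would, in place of code of your own. Each camera call takes 0.05 s, during which the arm holds its last target. There are 200 camera calls.

### The job

The green key is already loaded in the nest of the blue key-cutting jig. First close up: push the red-handled clamp lever fully down over the key while the cutter arm is still parked; then take the arm's upright black handle, ease it round against its spring without slamming it until the arm is against its stop, and finish holding it there - do not let go. Leave the key in its nest, and the things standing about on the bench where they are.

Things in the scene. Friction and masses are not known exactly. Their poses are not given: they have to be found in the camera images.
- machine: the blue key-cutting jig, fixed to the bench: a base 190 (its x) x 240 (its y) x 50 mm high, with an aluminium deck plate; origin on the bench under the middle of the base; its -x side is the front and faces roughly towards the robot, its +y side is on the left seen from the front. The nest with the key and the clamp are on its left half, the sprung arm on its right half
- nest (a point): the middle of the key's nest, on the deck of the jig 50 mm above the bench; the nest is a dark steel frame 5 mm high whose pocket is 36 mm (jig x) by 66 mm (jig y)
- key: the key with the green head, 29 x 60 x 6 mm, loose, lying flat in the nest, blade towards the jig's -y; origin in the middle of its underside
- clamp_hinge (a point): the hinge pin of the clamp lever, 75 mm above the bench; the pin runs along the jig's y axis; fixed. From it the shut lever runs level towards the jig's -x (front), over the key
- clamp_grip (a point): a point on the upper surface of the clamp lever's red handle, 105 mm from the hinge pin along the lever and 9 mm off the lever's centre line; moves with the lever. The red handle is a bar 18 mm in diameter from 76 to 126 mm from the pin
- clamp (a joint): angle of the clamp lever (rad): 0 = fully down, level; grows as the lever rises (front end goes up and back towards the hinge), at most 1.2. It stays where it is left; about 1 to 2 N across its handle moves it. At 0 its rubber foot stands just clear of the key
- cutter_pivot (a point): a point on the vertical axis about which the cutter arm swings, 80 mm above the bench; fixed
- cutter_arm: the sprung cutter arm with its handle and wheel: a flat aluminium arm; origin on its pivot axis 82 mm above the bench; its own -y axis runs along the arm to the handle
- handle (a point): the upright black round handle on the free end of the cutter arm, 24 mm in diameter; this point is in its middle, 117 mm above the bench, 100 mm from the pivot axis; it reaches from 93 to 143 mm above the bench and always stays upright. The flat aluminium arm below it has its top 87 mm above the bench; a steel cutter wheel hangs on the arm
- cutter_swing (a joint): angle of the sprung cutter arm (rad): 0 = parked, pointing along the jig's -y (to the right); grows as the arm swings clockwise seen from above, towards the jig's front (-x); 1.25 = against its stop, pointing nearly to the front. A spring always drives it back to 0 when let go; at the handle it needs about 2 N at the start and 6 N at the stop
- oil_bottle: small oil bottle with a dark spout, 39 mm across and 113 mm high, standing on the right of the jig; a bystander; origin in the middle of its underside
- wood_block: hardwood block 42 x 70 x 30 mm on the left of the bench; a bystander; origin in the middle of its underside
- cam_lock: small metal cam lock, 36 mm, on the left of the bench; a bystander; origin in the middle of its underside
- rubber_bung: black rubber bung 29 mm across, 20 mm high, on the left of the bench; a bystander; origin in the middle of its underside
- pliers: pliers with black handles, 53 x 164 x 12 mm, lying on the right of the jig; a bystander; origin in the middle of its underside

How it is judged (in metres and radians):
On the way, in this order (a step that is already met when the one before it is completed fails the run):
1. the clamp lever is fully down while the arm is still parked (value of joint clamp below 0.07 rad and value of joint cutter_swing below 0.2 rad), for 0.2 s.
2. the arm is against its stop (value of joint cutter_swing above 1.19 rad), for 0.3 s.
At the end, for the whole second after the job is handed in: the arm stands still within 0.06 rad of its stop, the robot itself bears on the sprung arm with over 3 N to keep it there, the clamp lever is within 0.08 rad of fully down, and the key lies in its nest within 8 mm of the middle (value of joint cutter_swing above 1.19 rad and velocity of joint cutter_swing between -0.15 and 0.15 rad/s and contact force between any of the fingers, the arm and cutter_arm above 3 N and value of joint clamp below 0.08 rad and horizontal distance between key and nest below 0.008 m and z of key in the frame of machine below 0.054 m); the arm keeps its last pose, push and grip.
It fails at once if the arm is slammed or lets fly (faster than 4 rad/s, 0.4 m/s at the handle) (velocity of joint cutter_swing above 4 rad/s or velocity of joint cutter_swing below -4 rad/s).
It fails at once if the key leaves its nest (horizontal distance between key and nest above 0.015 m or z of key in the frame of machine above 0.06 m).
It fails at once if a bystander is moved by more than 30 mm (distance of any of oil_bottle, wood_block, cam_lock, rubber_bung, pliers from where it was at the start of the episode above 0.03 m).
It also fails if it takes over 56 s, if anything falls off the work surface, if the arm or the gripper's body presses on something with over 40 N, if the wrist force passes 120 N, or if a joint passes its speed limit or range.

## Working session

There is one attempt and no reset: what is moved stays moved. The work goes in short steps, Python scripts to look and compute and a tool call to move; the robot and the scene stay as the last step left them, time stands still between calls to the robot, and variables do not carry over. Pictures are saved under pics/ and viewed, at most 10 in all, crops included, and the job is handed in when it is done.

Besides the shell and the picture viewer there is one more tool, called in YAML: its name, and indented under it one key for each argument. apply_moves: Moves the arm, as the interface text tells. Its arguments: {"type":"object","properties":{"motion":{"type":"array","items":{"type":"array","items":{"type":"number"}}},"gripper":{"type":"number"},"squeeze":{"type":"number"}},"required":["motion"]}

```bash
mkdir -p pics
python3 - <<'E'
from cell import status, viewer, robot, models
import cv2
s=status.sense();print(s['clock'],s['tcp_pos'],s['orientation'],s['width'],s['contact_force'],robot.tcp_to_grasp)
for c in('side','top'):
    p,d=viewer.snapshot(c);cv2.imwrite(f'pics/{c}0.png',p[:,:,::-1])
    for t in('nest','clamp_hinge','clamp_grip','cutter_pivot','handle','machine','key','oil_bottle','pliers','wood_block'):
        print(c,t,[([round(float(v),3) for v in r['centre']],round(r['confidence'],2)) for r in models.pinpoint(c,t)[:2]])
E
```

```text
0.0 [0.13757197 0.58328082 0.201708  ] [[-9.73260716e-01  2.29702353e-01 -6.38447081e-04]
 [ 2.29703122e-01  9.73259276e-01 -1.69054617e-03]
 [ 2.33052109e-04 -1.79199547e-03 -9.99998367e-01]] 0.08781922916488868 [ 0.4560469  -0.70678197 -1.47101788] 0.0187
side nest [([0.496, 0.057, 0.05], 0.95)]
side clamp_hinge [([0.569, 0.073, 0.077], 0.57)]
side clamp_grip []
side cutter_pivot [([0.577, -0.029, 0.079], 0.74)]
side handle [([0.577, -0.03, 0.08], 0.33)]
side machine [([0.52, 0.013, -0.001], 0.73)]
side key []
side oil_bottle []
side pliers [([0.453, -0.357, 0.001], 0.46)]
side wood_block [([0.571, 0.383, -0.001], 0.93)]
top nest [([0.501, 0.058, 0.049], 0.61), ([0.596, -0.406, -0.002], 0.55)]
top clamp_hinge [([0.566, 0.073, 0.078], 0.7)]
top clamp_grip [([0.494, 0.056, 0.152], 0.9)]
top cutter_pivot [([0.575, -0.028, 0.081], 0.78)]
top handle [([0.597, -0.129, 0.121], 0.8)]
top machine [([0.526, 0.012, 0.001], 0.75)]
top key [([0.49, 0.06, 0.047], 0.68)]
top oil_bottle [([0.494, 0.055, 0.152], 0.6), ([0.595, -0.409, 0.003], 0.53)]
top pliers [([0.455, -0.359, -0.001], 0.94)]
top wood_block [([0.574, 0.378, 0.001], 0.97)]
```

View pics/side0.png

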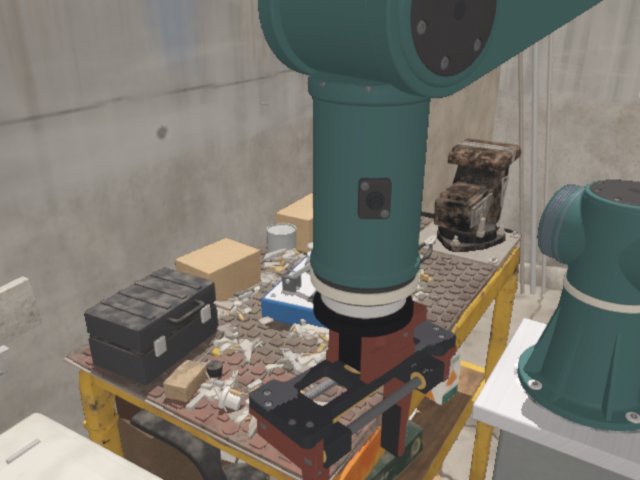

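View pics/top0.png

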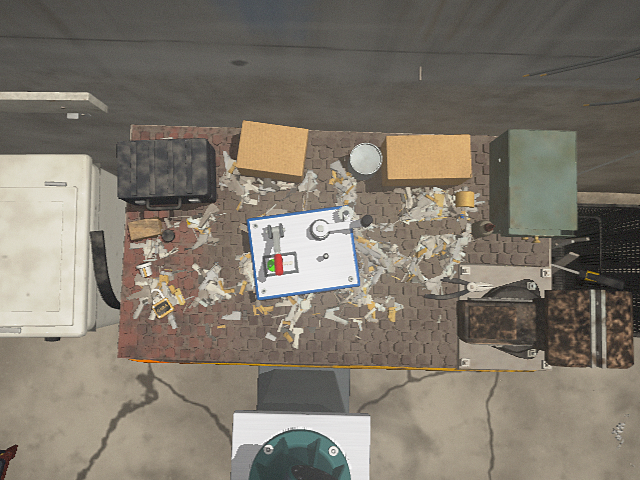

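The top picture shows the jig (corners near 247,220 and 355,205), the red lever at (278,265), the pivot at (320,228) and the black handle at (366,221). The arm blocks the side view. Next I'll fit the jig's yaw from the blue rim.

Run:
```python
from cell import viewer, models
import cv2, numpy as np
p,d=viewer.snapshot('top');c=viewer.get_calibration('top');K=c['mtx'];T=c['pose']
def W(u,v,z):
    r=T[:3,:3]@np.array([(u-K[0,2])/K[0,0],-(v-K[1,2])/K[1,1],-1]);return T[:3,3]+r*(z-T[2,3])/r[2]
h=cv2.cvtColor(p,cv2.COLOR_RGB2HSV)
m=cv2.inRange(h,(100,120,60),(125,255,255));m[:190]=0;m[310:]=0;m[:,:230]=0;m[:,370:]=0
v,u=np.nonzero(m);P=np.array([W(a,b,.05)[:2] for a,b in zip(u,v)],np.float32)
print(len(u),cv2.minAreaRect(P))
def blob(lo,hi,roi,z):
    x0,y0,x1,y1=roi;q=cv2.inRange(h,lo,hi)[y0:y1,x0:x1];b,a=np.nonzero(q);print(len(a),W(a.mean()+x0,b.mean()+y0,z),a.min()+x0,a.max()+x0,b.min()+y0,b.max()+y0)
blob((0,0,0),(179,255,80),(356,212,378,232),.143)
x=h.copy();blob((0,150,100),(8,255,255),(268,250,290,280),.15)
A={}
for t in('clamp_hinge','clamp_grip','cutter_pivot','handle','machine','nest','oil_bottle'):
    print(t,[(np.round(r['centre'],3),round(r['confidence'],2)) for r in models.recognise('top',t)[:1]],[(np.round(r['centre'],3)) for r in models.pinpoint('top',t)[:1]])
```

```text
713 ((0.5230870246887207, 0.007112950086593628), (0.1873307228088379, 0.23664617538452148), 9.6051607131958)
59 [ 0.5887695  -0.12280948  0.143     ] 357 372 214 226
126 [0.49087422 0.05588813 0.15      ] 275 282 254 274
clamp_hinge [(array([0.521, 0.003, 0.057]), 0.89)] [array([0.567, 0.069, 0.08 ])]
clamp_grip [(array([0.517, 0.062, 0.129]), 0.85)] [array([0.492, 0.056, 0.152])]
cutter_pivot [(array([0.523, 0.002, 0.05 ]), 0.74)] [array([ 0.576, -0.026,  0.083])]
handle [(array([ 0.587, -0.083,  0.088]), 0.94)] [array([ 0.598, -0.131,  0.12 ])]
machine [(array([0.527, 0.006, 0.049]), 0.82)] [array([ 0.522,  0.007, -0.002])]
nest [(array([0.53 , 0.009, 0.05 ]), 0.6)] [array([0.496, 0.058, 0.051])]
oil_bottle [(array([ 0.591, -0.395,  0.058]), 0.71)] [array([ 0.595, -0.407,  0.001])]
```

apply_moves:
  motion:
    - [20,-40,10,-0.1]
    - [50,-80,20,-0.2]
    - [80,-115,20,-0.3]
    - [110,-150,20,-0.36]
    - [140,-185,20,-0.36]
    - [165,-220,20,-0.36]
    - [190,-255,20,-0.36]
    - [215,-290,20,-0.36]
    - [240,-325,20,-0.36]
    - [265,-360,20,-0.36]
    - [285,-395,20,-0.36]
    - [305,-430,20,-0.36]
    - [320,-465,20,-0.36]
    - [335,-500,20,-0.36]
    - [345,-525,20,-0.36]
    - [345,-525,20,-0.36]
    - [345,-525,20,-0.36]
  gripper: 0
  squeeze: 30

```text
clock: 3.27
tcp_pos: [0.4841, 0.0565, 0.2226]
orientation: [[-0.827, 0.562, 0.001], [0.562, 0.827, -0.0], [-0.001, -0.0, -1.0]]
contact_force: [-0.4, 0.8, 0.4]
width: 0.0004
gripper_force: 0.0
```

apply_moves:
  motion:
    - [10,1,-25,0]
    - [16,1,-50,0]
    - [16,1,-60,0]
    - [16,1,-70,0]
    - [11,0,-78,0]
    - [6,0,-87,0]
    - [2,-1,-97,0]
    - [-3,-2,-107,0]
    - [-6,-2,-117,0]
    - [-9,-3,-127,0]
    - [-10,-3,-133,0]
    - [-10,-3,-135,0]

```text
clock: 4.27
tcp_pos: [0.4715, 0.0564, 0.0872]
orientation: [[-0.83, 0.557, -0.002], [0.557, 0.83, 0.0], [0.001, -0.001, -1.0]]
contact_force: [0.2, -0.3, 0.8]
width: 0.0003
gripper_force: 0.4
```

Run:
```python
from cell import viewer, models,status
import cv2
s=status.sense();print(s['tcp_pos'],s['contact_force'])
for c in('side','top'):
    p,d=viewer.snapshot(c);cv2.imwrite(f'pics/{c}1.png',p[:,:,::-1])
    for t in('clamp_grip','clamp_hinge','key','handle','cutter_pivot'):print(c,t,models.pinpoint(c,t)[:1])
```

```text
[0.47145396 0.05639457 0.08715569] [ 0.23079462 -0.26960291  0.8448359 ]
side clamp_grip [{'centre': [0.472, 0.0551, 0.1075], 'confidence': 0.94}]
side clamp_hinge [{'centre': [0.5681, 0.0716, 0.0803], 'confidence': 0.97}]
side key [{'centre': [0.5945, -0.4123, -0.0024], 'confidence': 0.51}]
side handle [{'centre': [0.5688, 0.3849, 0.001], 'confidence': 0.39}]
side cutter_pivot [{'centre': [0.5772, -0.0322, 0.081], 'confidence': 0.86}]
top clamp_grip []
top clamp_hinge [{'centre': [0.5651, 0.0719, 0.0765], 'confidence': 0.77}]
top key []
top handle [{'centre': [0.5945, -0.1296, 0.1198], 'confidence': 0.89}]
top cutter_pivot [{'centre': [0.5747, -0.0281, 0.0838], 'confidence': 0.91}]
```

```bash
python3 -c "
import cv2
p=cv2.imread('pics/side1.png');cv2.imwrite('pics/s1c.png',cv2.resize(p[180:400,180:460],(800,628))[:600])"
```

```text
(no output)
```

View pics/s1c.png

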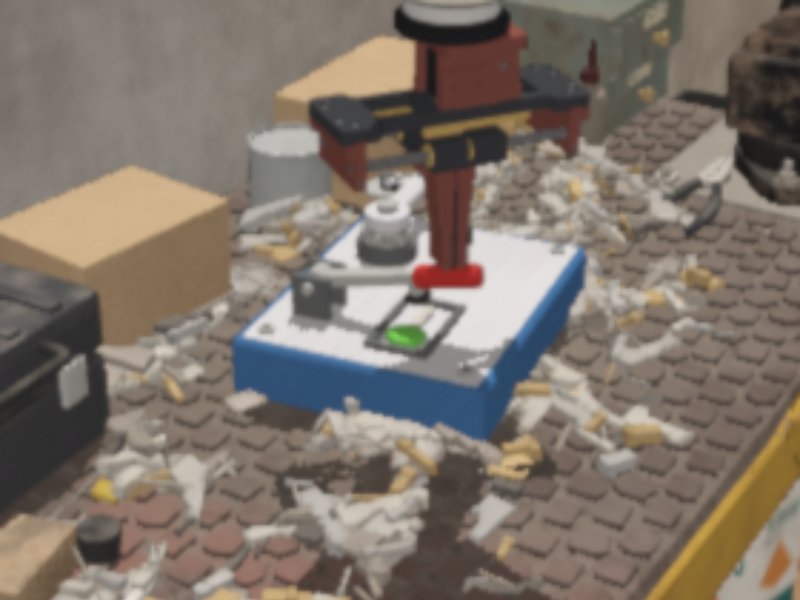

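The lever looks nearly level at crop (300–485, 275), with the fingertips at its handle. I'll check its angle by projecting the expected lever axis.

Run:
```python
from cell import viewer,status
import numpy as np,cv2
c=viewer.get_calibration('side');K=c['mtx'];T=np.linalg.inv(c['pose'])
s=status.sense()
def px(P):
    q=T[:3,:3]@P+T[:3,3];return np.round([K[0,0]*q[0]/-q[2]+K[0,2],K[1,1]*-q[1]/-q[2]+K[1,2]],1)
H=np.array([.567,.0715,.077]);x=np.array([-.986,-.167,0])
print('tcp',px(s['tcp_pos']),'hinge',px(H))
for th in(0,.1,.2,.3):print(th,[px(H+r*(np.cos(th)*x+np.array([0,0,np.sin(th)]))) for r in(.076,.126)])
p=cv2.imread('pics/side1.png')[:,:,::-1];h=cv2.cvtColor(np.ascontiguousarray(p),cv2.COLOR_RGB2HSV)
m=cv2.inRange(h,(0,200,150),(5,255,255))[250:300,300:370];v,u=np.nonzero(m)
for a in np.unique(u):print(a+300,v[u==a].min()+250,v[u==a].max()+250,end='; ')
```

```text
tcp [335.2 280.4] hinge [291.7 276.4]
0 [array([326.1, 283.3]), array([349.6, 288. ])]
0.1 [array([326. , 279.9]), array([349.5, 282.3])]
0.2 [array([325.5, 276.4]), array([348.8, 276.5])]
0.3 [array([324.6, 273. ]), array([347.4, 270.6])]
```

Run:
```python
from cell import viewer,status
import numpy as np,cv2
for n in('side','top'):
    p,d=viewer.snapshot(n);c=viewer.get_calibration(n);K=c['mtx'];T=c['pose']
    h=cv2.cvtColor(p,cv2.COLOR_RGB2HSV);m=cv2.inRange(h,(0,190,110),(6,255,255))|cv2.inRange(h,(175,190,110),(179,255,255))
    v,u=np.nonzero((m>0)&(d>0));z=d[v,u]
    P=(T[:3,:3]@np.array([(u-K[0,2])/K[0,0]*z,-(v-K[1,2])/K[1,1]*z,-z])).T+T[:3,3]
    k=(abs(P[:,0]-.48)<.06)&(abs(P[:,1]-.055)<.05)&(P[:,2]<.18)
    print(n,k.sum(),P[k].min(0),P[k].max(0),P[k].mean(0),u[k].min(),u[k].max(),v[k].min(),v[k].max())
    if n=='side':
        for a in np.unique(u[k])[::3]:print(a,np.round(P[k&(u==a)].mean(0),3),v[k&(u==a)].min(),v[k&(u==a)].max())
        b,a=279,336
        for b in range(262,284,2):
            for a in (337,):
                zz=d[b,a];print(b,a,p[b,a],np.round(T[:3,:3]@np.array([(a-K[0,2])/K[0,0]*zz,-(b-K[1,2])/K[1,1]*zz,-zz])+T[:3,3],3))
    cv2.imwrite('pics/%s2.png'%n,cv2.resize(p[190:310,230:400] if n=='top' else p[230:310,280:390],None,fx=4.6,fy=4.6)[:600,:800,::-1])
```

```text
side 98 [0.44682317 0.05682473 0.0912073 ] [0.4895226  0.06794516 0.10773388] [0.46836933 0.06183422 0.09924851] 326 346 274 279
326 [0.488 0.066 0.096] 275 278
329 [0.483 0.063 0.096] 275 279
332 [0.476 0.062 0.098] 274 279
335 [0.469 0.063 0.099] 276 279
338 [0.464 0.06  0.1  ] 275 279
341 [0.458 0.06  0.102] 275 278
344 [0.451 0.06  0.103] 275 279
262 337 [81 49 45] [0.464 0.066 0.134]
264 337 [87 52 47] [0.464 0.066 0.13 ]
266 337 [89 53 47] [0.464 0.065 0.125]
268 337 [87 52 47] [0.464 0.065 0.121]
270 337 [86 52 46] [0.464 0.065 0.117]
272 337 [87 52 47] [0.465 0.063 0.111]
274 337 [126  43  40] [0.468 0.057 0.104]
276 337 [148  39  37] [0.466 0.062 0.102]
278 337 [147  41  37] [0.465 0.063 0.098]
280 337 [146  73  72] [0.466 0.06  0.092]
282 337 [219 211 210] [0.499 0.004 0.053]Traceback (most recent call last):
  File "<stdin>", line 9, in <module>
    return umr_minimum(a, axis, None, out, keepdims, initial, where)
ValueError: zero-size array to reduction operation minimum which has no identity
```

View pics/side2.png

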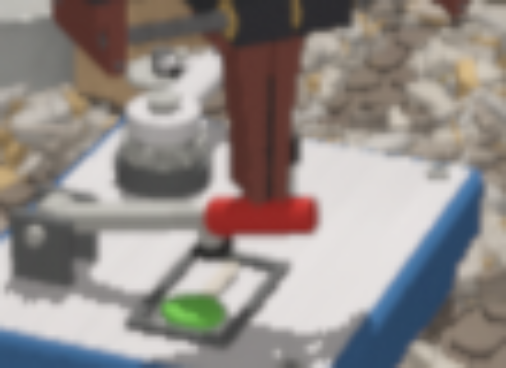

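The lever is still about 0.2 rad up, with the fingertips on it, so I'll push further in small steps.

apply_moves:
  motion:
    - [0,0,-4,0]
    - [-1,0,-8,0]
    - [-1,0,-8,0]

```text
clock: 5.22
tcp_pos: [0.4712, 0.0559, 0.0787]
orientation: [[-0.83, 0.558, -0.001], [0.558, 0.83, -0.0], [0.001, -0.001, -1.0]]
contact_force: [0.3, 0.4, 0.3]
width: 0.0003
gripper_force: 0.1
```

```bash
cat > look.py <<'E'
from cell import viewer,status
import numpy as np,cv2,sys
p,d=viewer.snapshot('side');c=viewer.get_calibration('side');K=c['mtx'];T=c['pose']
h=cv2.cvtColor(p,cv2.COLOR_RGB2HSV);m=cv2.inRange(h,(0,170,110),(6,255,255))|cv2.inRange(h,(175,170,110),(179,255,255))
v,u=np.nonzero((m>0)&(d>0));z=d[v,u]
P=(T[:3,:3]@np.array([(u-K[0,2])/K[0,0]*z,-(v-K[1,2])/K[1,1]*z,-z])).T+T[:3,3]
k=(abs(P[:,0]-.48)<.07)&(abs(P[:,1]-.055)<.05)&(P[:,2]<.2)
print(k.sum(),P[k].mean(0),np.polyfit(P[k][:,0],P[k][:,2],1),'rows',v[k].min(),v[k].max(),'cols',u[k].min(),u[k].max())
s=status.sense();print(s['tcp_pos'],s['contact_force'])
cv2.imwrite(sys.argv[1],cv2.resize(p[210:330,260:420],None,fx=5,fy=5)[:,:,::-1])
E
python3 look.py pics/s3.png
```

```text
135 [0.46683605 0.0608023  0.09210375] [-0.14707426  0.16076331] rows 276 283 cols 326 348
[0.47129722 0.05591338 0.07895264] [-0.34667007 -0.07616369  0.04155054]
```

apply_moves:
  motion:
    - [0,0,-4,0]
    - [-1,0,-8,0]
    - [-1,0,-11,0]
    - [-1,0,-11,0]

```text
clock: 5.6
tcp_pos: [0.4703, 0.0559, 0.0678]
orientation: [[-0.83, 0.558, -0.001], [0.558, 0.83, -0.0], [0.001, -0.001, -1.0]]
contact_force: [-0.5, -0.3, -0.2]
width: 0.0002
gripper_force: 0.0
```

```bash
python3 look.py pics/s4.png
```

```text
131 [0.46583055 0.06085587 0.08184904] [-0.06099705  0.11026333] rows 280 289 cols 326 348
[0.47044199 0.05592005 0.0680494 ] [-1.06448213  0.11226602  0.34704526]
```

apply_moves:
  motion:
    - [0,0,-2,0]
    - [0,0,-4,0]
    - [0,0,-6,0]
    - [0,0,-6,0]

```text
clock: 5.98
tcp_pos: [0.4708, 0.0559, 0.0634]
orientation: [[-0.83, 0.558, -0.0], [0.558, 0.83, -0.0], [-0.0, -0.0, -1.0]]
contact_force: [-5.1, 0.1, 16.5]
width: 0.0005
gripper_force: 8.2
```

```bash
python3 look.py pics/s5.png
```

```text
127 [0.46594016 0.06106545 0.07813885] [-0.0181711  0.0866055] rows 282 291 cols 326 348
[0.47076638 0.05590601 0.06346457] [-4.56216201 -0.51299682 14.59712637]
```

View pics/s5.png

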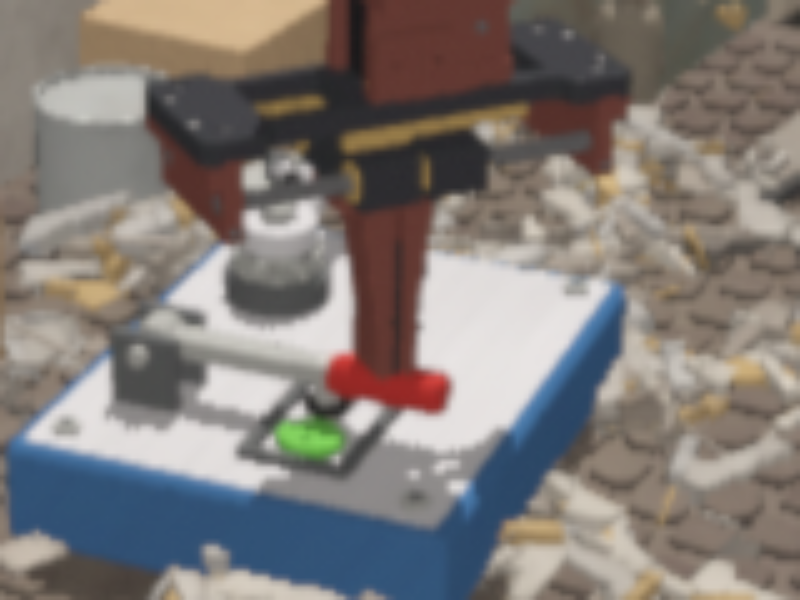

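The lever is down on its stop (16 N reaction, slope about 0.02 rad) and the key is in its nest. I'll lift off, go above the handle and open.

apply_moves:
  motion:
    - [0,0,0,0]
    - [0,0,0,0]
    - [0,0,10,0]
    - [0,0,40,0]
    - [0,0,80,0]
    - [10,-10,112,-0.1]
    - [30,-40,115,-0.2]
    - [50,-70,115,-0.3]
    - [70,-100,115,-0.4]
    - [90,-130,115,-0.5]
    - [105,-155,115,-0.6]
    - [118,-175,115,-0.7]
    - [123,-184,115,-0.81]
    - [123,-184,115,-0.81]
    - [123,-184,115,-0.81]

```text
clock: 7.28
tcp_pos: [0.5935, -0.1282, 0.177]
orientation: [[-0.17, 0.985, -0.001], [0.985, 0.17, 0.001], [0.001, -0.001, -1.0]]
contact_force: [-0.6, 0.5, -0.4]
width: 0.0005
gripper_force: 0.0
```

apply_moves:
  motion:
    - [0,0,0,0]
    - [0,0,0,0]
    - [0,0,0,0]
    - [0,0,0,0]
    - [0,0,0,0]
    - [0,0,0,0]
  gripper: 1

```text
clock: 7.78
tcp_pos: [0.5938, -0.1277, 0.1777]
orientation: [[-0.169, 0.986, 0.0], [0.986, 0.169, -0.0], [-0.0, 0.0, -1.0]]
contact_force: [-0.5, -0.1, -0.8]
width: 0.0368
gripper_force: 0.0
```

```bash
python3 look.py pics/s6.png
python3 - <<'E'
from cell import viewer,models
import cv2
p,d=viewer.snapshot('top');cv2.imwrite('pics/t6.png',cv2.resize(p[190:310,240:400],None,fx=5,fy=5)[:,:,::-1])
for c in('side','top'):
    for t in('handle','cutter_pivot','clamp_grip','key','nest'):print(c,t,models.pinpoint(c,t)[:1])
E
```

```text
152 [0.46616063 0.06057655 0.07881564] [-0.01629585  0.08641212] rows 282 291 cols 326 348
[ 0.59380416 -0.12782174  0.17763377] [ 0.43130581 -0.36429277  0.67255287]
side handle [{'centre': [0.5937, -0.1264, 0.1189], 'confidence': 0.58}]
side cutter_pivot [{'centre': [0.5762, -0.0289, 0.0798], 'confidence': 0.97}]
side clamp_grip [{'centre': [0.464, 0.0503, 0.0853], 'confidence': 0.9}]
side key [{'centre': [0.5712, 0.382, -0.001], 'confidence': 0.6}]
side nest [{'centre': [0.4968, 0.056, 0.051], 'confidence': 0.83}]
top handle [{'centre': [0.4544, -0.3624, -0.0011], 'confidence': 0.21}]
top cutter_pivot [{'centre': [0.5751, -0.0289, 0.0807], 'confidence': 0.55}]
top clamp_grip [{'centre': [0.4627, 0.0527, 0.0876], 'confidence': 0.57}]
top key [{'centre': [0.4943, 0.0593, 0.0494], 'confidence': 0.54}]
top nest [{'centre': [0.5727, 0.3751, 0.0042], 'confidence': 0.75}]
```

View pics/s6.png

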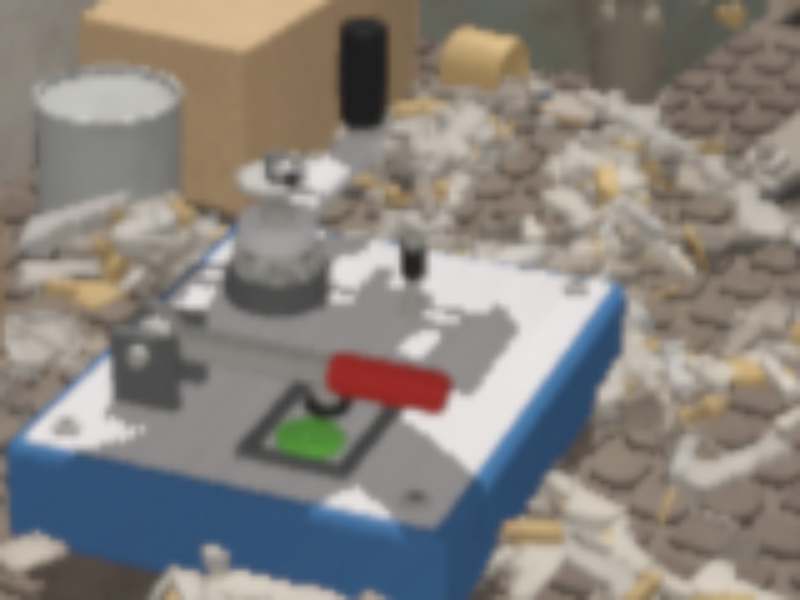

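apply_moves:
  motion:
    - [0,1,0,0]
    - [0,1,0,0]
    - [0,1,0,0]
    - [0,1,0,0]
    - [0,1,0,0]
    - [0,1,0,0]
    - [0,1,-15,0]
    - [0,1,-30,0]
    - [0,1,-45,0]
    - [0,1,-60,0]
    - [0,1,-72,0]
    - [0,1,-80,0]
    - [0,1,-80,0]

```text
clock: 9.47
tcp_pos: [0.5926, -0.1267, 0.0957]
orientation: [[-0.168, 0.986, -0.003], [0.986, 0.168, 0.001], [0.001, -0.003, -1.0]]
contact_force: [-0.5, -0.6, 1.2]
width: 0.0878
gripper_force: 0.0
```

Run:
```python
from cell import viewer
import cv2
p,d=viewer.snapshot('side');cv2.imwrite('pics/s7.png',cv2.resize(p[160:280,260:420],None,fx=5,fy=5)[:,:,::-1])
```

```text
(no output)
```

View pics/s7.png

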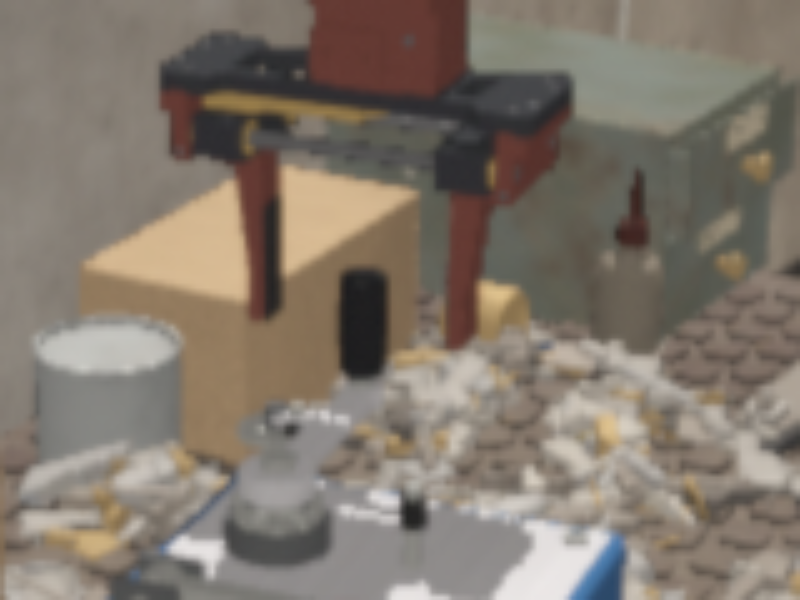

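The handle is centred between the fingers. Their tips end about 20 mm above the stated TCP, which matches the clamp contact, so I'll go 10 mm lower and close.

apply_moves:
  motion:
    - [0,0,-5,0]
    - [0,0,-10,0]
    - [0,0,-10,0]
    - [0,0,-10,0]
    - [0,0,-10,0]
    - [0,0,-10,0]
    - [0,0,-10,0]
    - [0,0,-10,0]
    - [0,0,-10,0]
    - [0,0,-10,0]
    - [0,0,-10,0]
    - [0,0,-10,0]
    - [0,0,-10,0]
    - [0,0,-10,0]
    - [0,0,-10,0]
  gripper: 0
  squeeze: 35

```text
clock: 10.77
tcp_pos: [0.5929, -0.1273, 0.0875]
orientation: [[-0.168, 0.986, -0.002], [0.986, 0.168, -0.0], [0.0, -0.002, -1.0]]
contact_force: [-5.5, -2.0, 3.7]
width: 0.0231
gripper_force: 35.0
```

apply_moves:
  motion:
    - [-2,0,0,-0.02]
    - [-5,-1,0,-0.05]
    - [-10,-1,0,-0.1]
    - [-15,-1,0,-0.15]
    - [-20,-1,0,-0.2]
    - [-25,-1,0,-0.25]
    - [-30,-1,0,-0.3]
    - [-35,0,0,-0.35]
    - [-40,1,0,-0.4]
    - [-44.5,2.5,0,-0.45]
    - [-49.5,4,0,-0.5]
    - [-54,5.5,0,-0.55]
    - [-57,7,0,-0.58]
    - [-58.5,7.5,0,-0.6]
    - [-58.5,7.5,0,-0.6]

```text
clock: 12.02
tcp_pos: [0.5354, -0.1202, 0.0876]
orientation: [[0.418, 0.908, 0.0], [0.908, -0.418, -0.001], [-0.001, 0.001, -1.0]]
contact_force: [-1.5, -5.2, 0.4]
width: 0.0233
gripper_force: 35.0
```

Run:
```python
from cell import viewer,models,status
import cv2,numpy as np
s=status.sense();r=np.array(s['tcp_pos'])[:2]-[.576,-.0288];print(r,np.hypot(*r),-1.4015-np.arctan2(r[1],r[0]),s['contact_force'],s['joint_pos'])
p,d=viewer.snapshot('side');cv2.imwrite('pics/s8.png',cv2.resize(p[180:300,260:420],None,fx=5,fy=5)[:,:,::-1])
```

```text
[-0.0405832  -0.09135451] 0.09996320710373698 0.5873487113469738 [-1.52669863 -5.1811695   0.41578911] [-1.98271159e+01  2.39409731e+01  1.00157853e+02 -5.64633677e-02
  5.58583366e+01  4.92798329e+00]
```

View pics/s8.png

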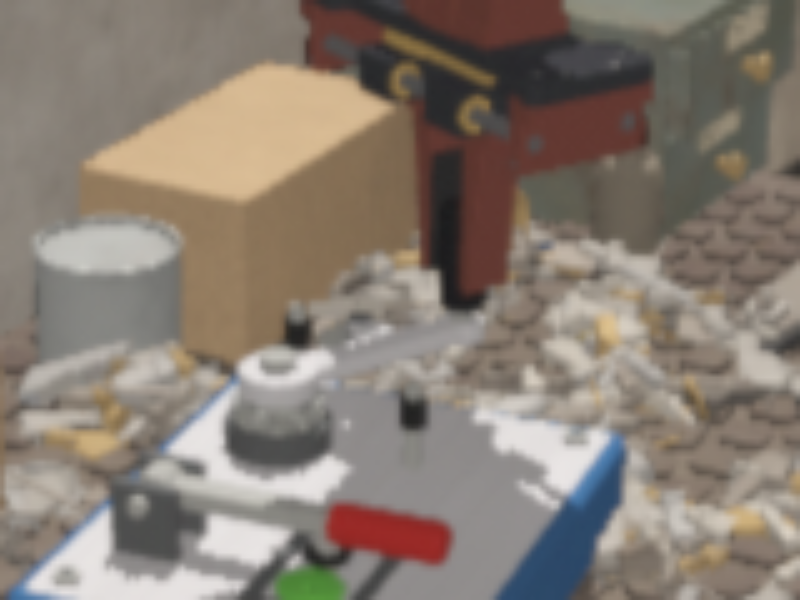

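The grasp is following the arm, now about 0.59 rad with the radius holding at 100 mm. I'll continue to the stop and slow down near it.

apply_moves:
  motion:
    - [-4.5,2,0,-0.05]
    - [-9,4.5,0,-0.1]
    - [-13,7.5,0,-0.15]
    - [-17,10,0,-0.2]
    - [-21,13,0,-0.25]
    - [-25,16.5,0,-0.3]
    - [-28.5,20,0,-0.35]
    - [-32,23.5,0,-0.4]
    - [-35.5,27,0,-0.45]
    - [-38.5,31,0,-0.5]
    - [-41.5,35,0,-0.55]
    - [-43,37.5,0,-0.575]
    - [-44,39.5,0,-0.6]
    - [-45.5,41.5,0,-0.625]
    - [-46.5,44,0,-0.65]
    - [-47.5,45.5,0,-0.67]
    - [-48,46.5,0,-0.68]
    - [-48,46.5,0,-0.68]

```text
clock: 13.57
tcp_pos: [0.4877, -0.0753, 0.0876]
orientation: [[0.896, 0.445, 0.0], [0.445, -0.896, -0.004], [-0.001, 0.004, -1.0]]
contact_force: [-2.4, -12.0, -0.6]
width: 0.0231
gripper_force: 35.0
```

```bash
cat > l2.py <<'E'
from cell import viewer,models,status
import cv2,numpy as np
s=status.sense();r=np.array(s['tcp_pos'])[:2]-[.576,-.0288];print(r,np.hypot(*r),(-1.4015-np.arctan2(r[1],r[0]))%6.283,s['contact_force'])
p,d=viewer.snapshot('side');cv2.imwrite('pics/s9.png',cv2.resize(p[180:300,260:420],None,fx=5,fy=5)[:,:,::-1])
E
python3 l2.py
```

```text
[-0.08826681 -0.04654554] 0.09978736025540037 1.2548225528484127 [ -2.42997002 -12.01481301  -0.55032316]
```

apply_moves:
  motion:
    - [-1,1.5,0,-0.015]
    - [-1.5,3,0,-0.02]
    - [-1.5,3,0,-0.02]
    - [-1.5,3,0,-0.02]

```text
clock: 13.95
tcp_pos: [0.4878, -0.0748, 0.0877]
orientation: [[0.904, 0.428, 0.003], [0.428, -0.904, -0.007], [-0.001, 0.008, -1.0]]
contact_force: [0.3, -22.5, -5.9]
width: 0.0235
gripper_force: 35.0
```

```bash
python3 l2.py; python3 look.py pics/s10.png
```

```text
[-0.08820851 -0.04601462] 0.09948912965097462 1.259269626983437 [  0.31001839 -22.49190813  -5.88837903]
149 [0.46505311 0.06051181 0.07862298] [-0.01259106  0.08447849] rows 282 291 cols 326 348
[ 0.48779025 -0.07482347  0.08765998] [ -0.5714554  -22.18715368  -6.63377985]
```

View pics/s9.png

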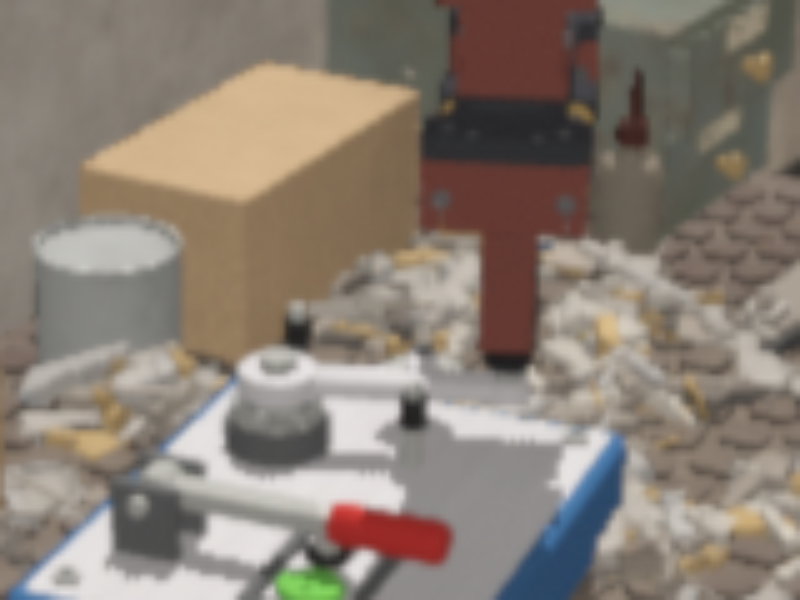

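The arm is against its stop post at crop (412,400): the force rose from 12 to 22 N with no further motion. The clamp is down and the key is in its nest.

apply_moves:
  motion:
    - [0,0,0,0]
    - [0,0,0,0]
    - [0,0,0,0]
    - [0,0,0,0]

```text
clock: 14.38
tcp_pos: [0.4878, -0.0748, 0.0877]
orientation: [[0.904, 0.428, 0.003], [0.428, -0.904, -0.007], [-0.001, 0.008, -1.0]]
contact_force: [-0.6, -21.6, -6.1]
width: 0.0229
gripper_force: 35.0
```

```bash
python3 -c "
from cell import robot
print(robot.sign_off())"
```

```text
the job is handed in; nothing more can be done
None
```

I pushed the clamp lever fully down first, then swung the cutter arm to its stop and handed the job in at about 14.4 s, still gripping the handle with about 22 N against the stop; the key looked in place in its nest, but sign-off returned no verdict.

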